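# Mount the brass tone plate on its resonator

## Task

Before the sound concert, mount the long brass tone plate on the dark wooden resonator box: lay it flat on the two felt rails with a white pin standing up through each of its two holes. Keep hold of it until it has been lowered down over both pins rather than dropping it, then let go. Leave the shorter steel plate and the singing bowl where they are.

Things in the scene. Friction and masses are not known exactly. Their poses are not given: they have to be found in the camera images.
- brass_plate_centre (a point): Centre (half-way up) of the loose yellow brass tone plate, 180 mm long (x), 50 mm wide (y), 8 mm thick (z up), about 0.55 kg, lying flat on the table. Two through holes, 22 mm in diameter, lie on its long midline 60 mm either side of the centre. Either end may go on either pin.
- seat (a point): Where the brass plate's centre belongs when home, 78 mm above the table; x along the pin row. Fixed dark wooden resonator box, 230 (x) x 96 x 60 mm high. On top, at x = -60 and +60 mm, two blue felt cross rails, 26 (x) x 70 x 14 mm high, tops 4 mm below this point; from each rises a white pin, 8 mm thick, tapered tip, 30 mm above the rail. Between the rails: 94 mm free for the fingers.
- steel_plate_centre (a point): Centre (half-way up) of the other tone plate, grey steel, 130 mm long (x), 50 mm wide, 8 mm thick, with holes only 70 mm apart; it does not fit this resonator. Leave it lying flat on the table.
- bowl: Loose copper-coloured singing bowl, 124 mm in diameter at the rim and 62 mm high, standing on the table beyond the plates; origin at the centre of its underside. Leave it alone. A mallet and a marker pen lie beside it.
Things that resemble listed ones, but are neither listed nor needed, are in the scene too. Of the things like the part that bears brass_plate_centre, leave any that is pink or turquoise; of the rest the larger one is meant.

How it is judged:
On the way:
1. the brass plate, still held, is lowered over both pins (within 16 mm of the rails) (z of brass_plate_centre in the frame of seat between -0.004 and 0.016 m and horizontal distance between brass_plate_centre and seat below 0.012 m and angle between the x axis of brass_plate_centre and the x axis of seat, either way round below 0.175 rad and contact force between the fingers and brass_plate above 0.5 N), for 0.05 s.
At the end, for the whole second after the job is handed in: The brass plate lies flat (within 0.06 rad) and at rest on both rails, its centre within 4 mm in height and 12 mm sideways of the seat and its length within 10 degrees of the row of pins, so that a pin stands through each hole, and it has been let go (z of brass_plate_centre in the frame of seat between -0.004 and 0.004 m and horizontal distance between brass_plate_centre and seat below 0.012 m and angle between the x axis of brass_plate_centre and the x axis of seat, either way round below 0.175 rad and angle between the z axis of brass_plate_centre and the z axis of seat, either way round below 0.06 rad and linear speed of brass_plate below 0.02 m/s and angular speed of brass_plate below 0.1 rad/s); the robot touches nothing.
It fails at once if the steel plate is moved by more than 30 mm (distance of steel_plate_centre from where it was at the start of the episode above 0.03 m).
It fails at once if the singing bowl is moved by more than 40 mm (distance of bowl from where it was at the start of the episode above 0.04 m).
It also fails if it takes over 38 s, if anything falls off the work surface, if the arm or the gripper's body presses on something with over 40 N, if the wrist force passes 120 N, or if a joint passes its speed limit or range.

## Robot

A 6-joint arm with a two-finger parallel gripper is mounted at the origin on the work surface. World frame = base frame: x ahead of the robot, y to its left, z up, the work surface at z = 0. Lengths are in m, angles in rad, forces in N, time in s.
With the tool pointing down it reaches from about 0.35 to 0.875 m from the base axis. Payload 4.2 kg.
Tool frame: the origin (TCP) lies midway between the tips of the shut fingers; the grasp point (between the pads) lies 19 mm behind it; z points along the fingers, y is the line along which they close (so a half turn about z gives the same grasp; the last joint's range is limited). The gripper opens to 85 mm and grips with 20 to 120 N. Pads are 22 mm wide; open, the fingers measure 114 mm over their backs; the gripper's body (76 mm by 85 mm) begins 54 mm behind the grasp point. The pads swing forward as they close: fully open they stand 13 mm farther back than shut.
Start: joints at [-0.947, 0.385, 0.008, 0, -1.194, -0.259], TCP at [0.223, -0.584, 0.231] pointing down, gripper open.
Joint ranges: [-3.14, 3.14], [-1.21, 2.06], [-1.07, 1.41], [-3.16, 2.05], [-2.99, -0.16], [-3.1, 3.1]. Speed limits (rad/s): [2.79, 2.79, 3.14, 3.14, 3.14, 3.14].

## Interface

Orientations are given as a unit quaternion [x, y, z, w].
In Python, from cell import ctrl, capture, camera_params, nets gives the robot as it stands.
- The arm moves only by the tool arm_command, never from a script. Its argument "commands" is a list of rows, each a list of 5 numbers: the shift along the tool's x, y, z in m, then the turn about the tool's z in degrees, then the finger opening in m, from 0 to 0.0854. In form: [[x, y, z, turn, claw], ...]. A call has 1 to 5 rows; each row shifts and turns the commanded pose from where the row before left it, along the tool's axes as they then stand; what a row does not reach is not made up. A row lasts 1/8 s, in which the tool goes at most 62.5 mm and 10.7 degrees, less where a joint would pass 70% of its speed; a pose out of reach is approached as far as the arm can. A call is refused whole if a number of a shift passes 0.0625 or a number of a turn 10.7, either way. A call with a gripper value outside its range is refused whole. The fingers move at their own pace and stop on an object; "newtons" is the grip in N (left out, the last holds). Time passes only in rows, so rows that do not move let the fingers close. It gives the time, the measured TCP pose, the force, the opening and the grip force at its end, in the units of the state.
- ctrl.sense(): the state, without advancing time (a new reading comes with each control period).
- capture(name): name is "scene" or "side" or "wrist"; returns the picture (400x640x3 uint8, red, green, blue); there is no depth.
- camera_params(name): a dict with "mtx" (3x3 intrinsics, pixels), "cam_to_world" (4x4, takes a point from camera to world coordinates). Camera axes: x right, y up, looking along -z (the intrinsics and any distortion apply to the point x, -y, -z); pixel columns grow to the right and rows downward; lengths in m; the calibration is good to about 2 mm. The wrist camera is an equidistant fisheye: a pixel r from the principal point sees the ray r / f radians off the axis. A picture is of the moment at which its call begins: read the wrist's pose just before it. camera_params takes no time and is no camera call; for the wrist camera it gives the pose at the moment of the call.
- ctrl.job_done(): hands the job in; it is judged then, once.
Trained networks look in the newest picture that a camera, given by its name, has taken for a name from the list of things; names that differ only in an ending like _2 or _b are one class to them, and where a whole thing is asked for, a point or a joint stands for the part that bears it (a point fixed in the world has none). Each returns a list of dicts, best first, with "conf" (0 to 1); they miss things now and then, are a little off and sometimes report something else, mostly with a low value. They report only what shows in the picture. A call takes as long as a camera call. They do not tell look-alikes from the thing itself.
- nets.spot_in(camera, thing): "extent" ([left, top, right, bottom] in pixels, round what is visible of it).
- nets.regions_of(camera, thing): "pixels" (400x640 bool, what is visible of it) and "extent" ([left, top, right, bottom] in pixels, round what is visible of it).
- nets.place_of(camera, thing): "location" ([column, row] in pixels: a listed point, or the origin of a listed thing).
The state is a dict: "time_s": time; "q": joint angles; "qd": joint speeds; "effort": joint torques, N m; "eef_pos": TCP position; "tool_rot": TCP orientation; "contact_force": force on the tool from outside, world axes, zero at the start; "wrist_torque": the same for the moment, N m; "opening": finger opening in m; "grasp_force": force on a finger pad.
Only numpy, scipy, OpenCV 4.12 (cv2) and the standard library are available. Lean on these libraries where they do the work, as an engineer would, in place of code of your own. Each camera call takes 0.05 s, during which the arm holds its last target. There are 200 camera calls.

## Working session

There is one attempt and no reset: what is moved stays moved. The work goes in short steps, Python scripts to look and compute and a tool call to move; the robot and the scene stay as the last step left them, time stands still between calls to the robot, and variables do not carry over. Pictures are saved under pics/ and viewed, at most 11 in all, crops included, and the job is handed in when it is done.

Besides the shell and the picture viewer there is one more tool, called after ">>>" by a JSON object that holds its "name" and its "arguments". arm_command: Moves the arm, as the interface text tells. Its arguments: {"type":"object","properties":{"commands":{"type":"array","items":{"type":"array","items":{"type":"number"}}},"newtons":{"type":"number"}},"required":["commands"]}

```bash
mkdir -p pics; cat > h.py <<'E'
import numpy as np, cv2
from cell import ctrl, capture, camera_params, nets
from scipy.spatial.transform import Rotation as R
def ray(cam,px,P=None):
    P=P or camera_params(cam); K=np.array(P["mtx"]);T=np.array(P["cam_to_world"])
    a=(px[0]-K[0,2])/K[0,0]; b=(px[1]-K[1,2])/K[1,1]
    if cam=="wrist":
        r=np.hypot(a,b); s=np.sin(r)/r if r>1e-9 else 1; d=np.array([a*s,b*s,np.cos(r)])
    else: d=np.array([a,b,1.])
    return T[:3,3],T[:3,:3]@(d*[1,-1,-1])
def onz(cam,px,z,P=None):
    o,d=ray(cam,px,P); return o+d*(z-o[2])/d[2]
def proj(cam,p,P=None):
    P=P or camera_params(cam); K=np.array(P["mtx"]);T=np.array(P["cam_to_world"])
    c=(T[:3,:3].T@(np.array(p)-T[:3,3]))*[1,-1,-1]
    if cam=="wrist":
        t=np.hypot(c[0],c[1]); c=np.r_[c[:2]/t*np.arctan2(t,c[2]),1]
    return (K@(c/c[2]))[:2]
E
python3 - <<'E'
from h import *
for c in ("scene","side","wrist"):
    im=capture(c); cv2.imwrite(f"pics/{c}0.png",im[...,::-1])
    P=camera_params(c);print(c,np.round(P["cam_to_world"],3).tolist(),np.round(P["mtx"],1).tolist())
    if c=="wrist":continue
    for t,z in (("brass_plate_centre",.004),("steel_plate_centre",.004),("seat",.078),("bowl",0)):
        for r in nets.place_of(c,t)[:4]: print(t,round(r["conf"],2),np.round(r["location"]),np.round(onz(c,r["location"],z),3))
        if t[0]=="b":
            for r in nets.spot_in(c,t)[:4]: print("  box",round(r["conf"],2),np.round(r["extent"]))
s=ctrl.sense();print(s["eef_pos"],s["tool_rot"],s["time_s"])
E
```

```text
scene [[0.637, -0.633, 0.439, 0.929], [0.771, 0.531, -0.353, -0.415], [-0.01, 0.563, 0.826, 0.934], [0.0, 0.0, 0.0, 1.0]] [[467.5, 0.0, 320.0], [0.0, 467.5, 202.5], [0.0, 0.0, 1.0]]
brass_plate_centre 0.91 [289. 389.] [ 0.726 -0.336  0.004]
brass_plate_centre 0.78 [162. 213.] [ 0.215 -0.327  0.004]
brass_plate_centre 0.62 [245. 274.] [ 0.474 -0.265  0.004]
brass_plate_centre 0.57 [168. 295.] [ 0.411 -0.418  0.004]
  box 0.94 [262. 356. 309. 400.]
  box 0.85 [146. 182. 183. 250.]
  box 0.83 [220. 238. 266. 315.]
steel_plate_centre 0.8 [418. 152.] [0.478 0.278 0.004]
seat 0.79 [339. 183.] [0.46  0.018 0.078]
bowl 0.69 [457. 264.] [0.754 0.111 0.   ]
  box 0.7 [434. 228. 495. 275.]
side [[-0.931, 0.281, -0.233, 0.214], [-0.365, -0.737, 0.569, 0.601], [-0.011, 0.615, 0.788, 0.985], [0.0, 0.0, 0.0, 1.0]] [[471.6, 0.0, 320.2], [0.0, 471.6, 207.0], [0.0, 0.0, 1.0]]
brass_plate_centre 0.97 [442. 172.] [ 0.232 -0.346  0.004]
brass_plate_centre 0.94 [348. 168.] [ 0.482 -0.266  0.004]
brass_plate_centre 0.88 [275. 135.] [ 0.731 -0.315  0.004]
brass_plate_centre 0.57 [386. 140.] [ 0.414 -0.41   0.004]
  box 0.93 [375. 123. 394. 158.]
  box 0.61 [319. 150. 382. 189.]
  box 0.57 [254. 123. 300. 142.]
  box 0.56 [410. 157. 466. 199.]
steel_plate_centre 0.8 [268. 335.] [0.479 0.263 0.004]
seat 0.93 [318. 230.] [0.462 0.012 0.078]
bowl 0.7 [195. 242.] [0.757 0.105 0.   ]
  box 0.89 [165. 207. 218. 253.]
  box 0.43 [237. 317. 299. 363.]
wrist [[-0.356, -0.903, -0.242, 0.16], [0.934, -0.344, -0.092, -0.608], [-0.0, -0.258, 0.966, 0.375], [0.0, 0.0, 0.0, 1.0]] [[309.7, 0.0, 318.4], [0.0, 309.7, 199.8], [0.0, 0.0, 1.0]]
[ 0.22300752 -0.58383052  0.23132531] [-1.81400943e-01  9.83409222e-01 -1.76542799e-07  2.00309998e-05] 0.75
```

View pics/scene0.png

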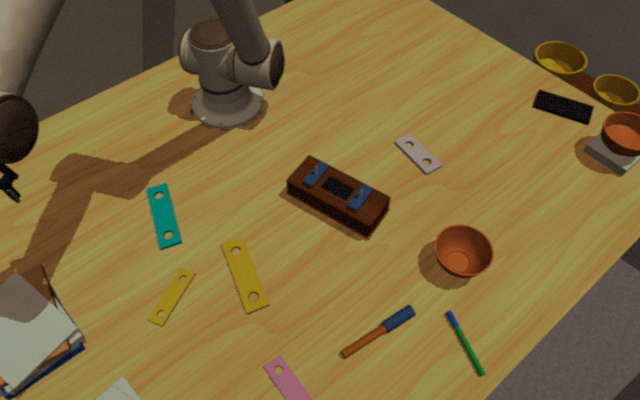

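View pics/side0.png

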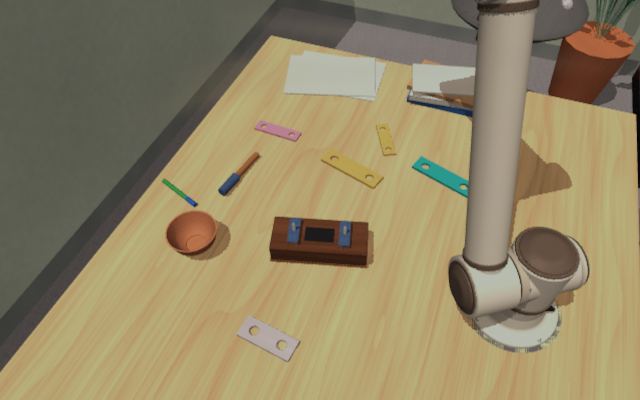

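Scene candidates for the brass plate are turquoise (162,213), pink (289,389), small yellow (168,295) and large yellow (245,274). The large yellow one fits: turquoise and pink are ruled out, and it is the larger of the rest. The resonator is at (339,190) and the bowl at (463,250). I'll confirm this in a crop and measure the axes.

```bash
python3 - <<'E'
from h import *
crops=[]
for c,g,b in (("scene",(245,274),(339,190)),("side",(348,168),(320,235))):
    im=capture(c)
    for r in nets.regions_of(c,"brass_plate_centre"):
        m=r["pixels"]
        e=r["extent"]
        if abs((e[0]+e[2])/2-g[0])<15 and abs((e[1]+e[3])/2-g[1])<15:
            ys,xs=np.nonzero(m); W=np.array([onz(c,(x,y),.008)[:2] for x,y in zip(xs,ys)])
            rc=cv2.minAreaRect((W*1000).astype(np.float32)); print(c,"plate",r["conf"],rc)
    for u in (g,b):
        x,y=u; k=im[y-50:y+50,x-65:x+65]; crops.append(cv2.resize(k,(390,300),interpolation=cv2.INTER_CUBIC))
o=np.vstack([np.hstack(crops[:2]),np.hstack(crops[2:])])
cv2.imwrite("pics/crop.png",o[...,::-1])
E
```

```text
scene plate 0.94 ((473.52703857421875, -265.70843505859375), (50.1284065246582, 183.9368896484375), 74.2940673828125)
side plate 0.56 ((470.2641906738281, -261.0475158691406), (56.31065368652344, 179.4721221923828), 74.7056884765625)
```

View pics/crop.png

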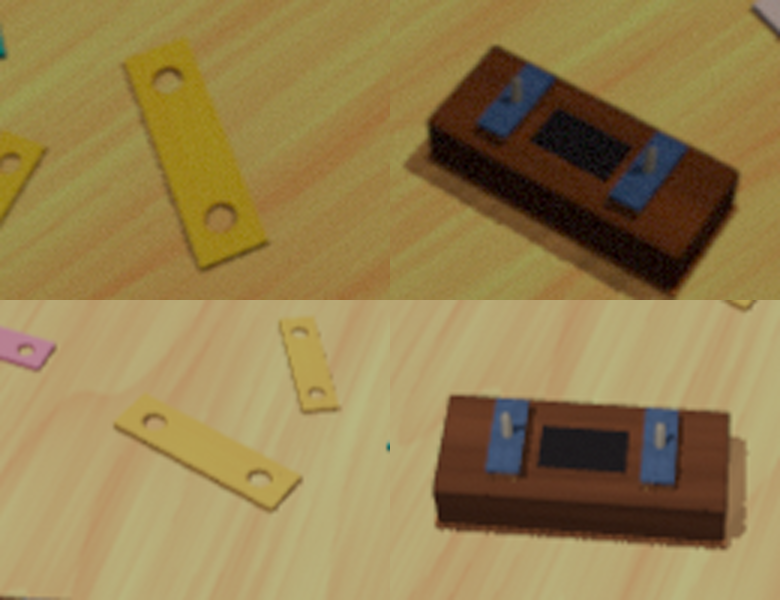

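```bash
python3 - <<'E'
from h import *
def go(n,c,off,pts,z):
    p=[onz(c,(off[0]+x/3,off[1]+y/3),z)[:2] for x,y in pts]
    m=(p[0]+p[1])/2;d=p[1]-p[0]; print(n,c,np.round(m,4),"len",round(np.hypot(*d),4),"ang",round(np.degrees(np.arctan2(d[1],d[0])),1))
go("holes","scene",(180,224),[(167,80),(220,215)],.006)
go("holes","side",(283,118),[(154,121),(259,177)],.006)
go("tips","scene",(274,140),[(127,77),(261,147)],.104)
go("base","scene",(274,140),[(127,101),(261,173)],.074)
go("tips","side",(255,185),[(116,112),(270,124)],.104)
go("base","side",(255,185),[(118,139),(272,150)],.074)
s=ctrl.sense();print(np.degrees(R.from_quat(s["tool_rot"]).as_matrix()[:2,0]),R.from_quat(s["tool_rot"]).as_matrix().round(3).tolist())
E
```

```text
holes scene [ 0.4723 -0.264 ] len 0.1185 ang -15.4
holes side [ 0.4723 -0.2684] len 0.1197 ang 164.3
tips scene [0.4614 0.0139] len 0.1183 ang 16.4
base scene [0.4626 0.0137] len 0.1217 ang 16.0
tips side [0.4578 0.0129] len 0.1189 ang -164.5
base side [0.4553 0.0161] len 0.1211 ang -164.0
[-53.52549899 -20.44082454] [[-0.934, -0.357, 0.0], [-0.357, 0.934, 0.0], [-0.0, 0.0, -1.0]]
```

>>> {"name": "arm_command", "arguments": {"commands": [[-0.0433,0.026,0,0,0.085],[-0.0433,0.026,0,0,0.085],[-0.0433,0.026,0,0,0.085],[-0.0433,0.026,0,0,0.085],[-0.0433,0.026,0,0,0.085]]}}

```text
time_s: 1.58
eef_pos: [0.3798, -0.3839, 0.2316]
tool_rot: [-0.181, 0.983, -0.0, 0.0]
contact_force: [-0.3, -0.4, 0.2]
opening: 0.0851
grasp_force: 0.0
```

>>> {"name": "arm_command", "arguments": {"commands": [[-0.0433,0.026,0,0,0.085],[-0.0433,0.026,0,0,0.085],[-0.0433,0.026,0,0,0.085],[0,0,0,9.1,0.085],[0,0,0,9.1,0.085]]}}

```text
time_s: 2.2
eef_pos: [0.4729, -0.2651, 0.2314]
tool_rot: [-0.022, 1.0, -0.0, 0.0]
contact_force: [-0.6, 0.0, -0.7]
opening: 0.0852
grasp_force: 0.0
```

>>> {"name": "arm_command", "arguments": {"commands": [[0,0,0,9.1,0.085],[0,0,0,9.1,0.085],[0,0,0.04,0,0.085],[0,0,0.03,0,0.085],[0,0,0,0,0.085]]}}

```text
time_s: 2.82
eef_pos: [0.4709, -0.2655, 0.1593]
tool_rot: [0.135, 0.991, 0.0, -0.003]
contact_force: [-0.1, -0.1, 0.4]
opening: 0.0848
grasp_force: 0.0
```

```bash
cat >> h.py <<'E'
def delta(p,ang):
    s=ctrl.sense(); M=R.from_quat(s["tool_rot"]).as_matrix(); a=np.degrees(np.arctan2(M[1,0],M[0,0]))
    t=(a-ang+90)%180-90
    print("t",round(s["time_s"],2),"pos",np.round(s["eef_pos"],4),"xang",round(a,2),"tool shift",np.round(M.T@(np.array(p)-s["eef_pos"]),4),"turn",round(t,2),"open",s["opening"],"F",np.round(s["contact_force"],1),s["grasp_force"])
E
python3 - <<'E'
from h import *
delta((.4725,-.266,0),-15.5)
P=camera_params("wrist"); im=capture("wrist")
for r in nets.place_of("wrist","brass_plate_centre")[:3]: print(r["conf"],r["location"],onz("wrist",r["location"],.006,P))
for p in ((.4725,-.266,.008),):
    print(proj("wrist",p,P))
cv2.imwrite("pics/w1.png",im[...,::-1])
E
```

```text
t 2.83 pos [ 0.4709 -0.2655  0.1593] xang 164.49 tool shift [-0.0025 -0.      0.1593] turn -0.01 open 0.08475858204227568 F [-0.1 -0.1  0.4] 0.0
0.98 [318.2, 187.7] [ 0.46995254 -0.26656884  0.006     ]
0.67 [171.3, 176.5] [ 0.41592137 -0.41206312  0.006     ]
[319.45851641 190.44171814]
```

View pics/w1.png

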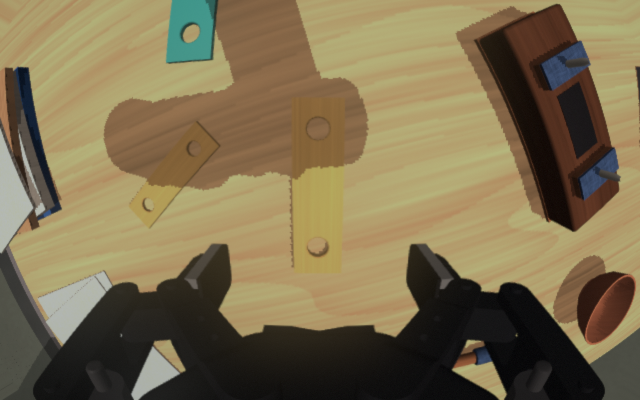

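The wrist view shows the plate at columns 293–344, centred between the fingers, with holes at (318,128) and (318,246). I'm lowering now.

>>> {"name": "arm_command", "arguments": {"commands": [[0,0,0.05,0,0.085],[0,0,0.05,0,0.085],[0,0,0.03,0,0.062],[0,0,0.015,0,0.062],[0,0,0,0,0.062]], "newtons": 60}}

```text
time_s: 3.55
eef_pos: [0.4731, -0.2662, 0.0167]
tool_rot: [0.135, 0.991, -0.0, 0.0]
contact_force: [0.4, -0.2, 0.7]
opening: 0.062
grasp_force: 0.0
```

>>> {"name": "arm_command", "arguments": {"commands": [[0,0,0.005,0,0.062],[0,0,0.004,0,0.062],[0,0,0.003,0,0.062],[0,0,0.0,0,0.062],[0,0,0,0,0.062]]}}

```text
time_s: 4.18
eef_pos: [0.4725, -0.266, 0.0044]
tool_rot: [0.135, 0.991, -0.0, 0.0]
contact_force: [0.2, -0.4, 0.3]
opening: 0.0619
grasp_force: 0.0
```

```bash
python3 - <<'E'
from h import *
delta((.4725,-.266,0),-15.5)
im=capture("wrist")
cv2.imwrite("pics/w2.png",im[...,::-1])
E
```

```text
t 4.17 pos [ 0.4725 -0.266   0.0044] xang 164.51 tool shift [-0.     -0.      0.0044] turn 0.01 open 0.061866497124883 F [ 0.2 -0.4  0.3] 0.0
```

View pics/w2.png

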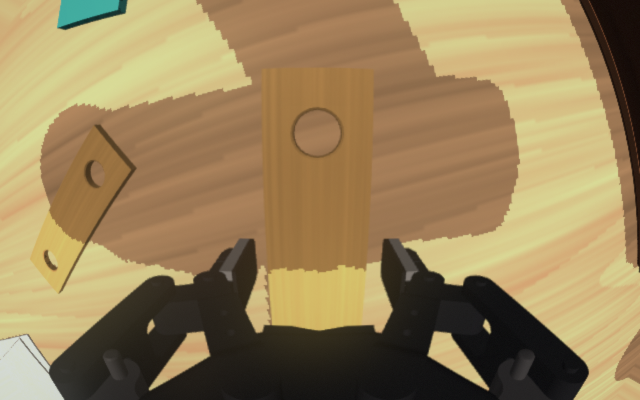

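The fingers straddle the plate, with the far hole at (317,132). Next I lower a little more and close.

>>> {"name": "arm_command", "arguments": {"commands": [[0,0,0.003,0,0.062],[0,0,0.002,0,0.062],[0,0,0,0,0.045],[0,0,0,0,0.04],[0,0,0,0,0.04]], "newtons": 70}}

```text
time_s: 4.85
eef_pos: [0.4722, -0.2661, -0.0003]
tool_rot: [0.135, 0.991, -0.0, -0.0]
contact_force: [-1.3, -0.1, 5.8]
opening: 0.0475
grasp_force: 71.7
```

>>> {"name": "arm_command", "arguments": {"commands": [[0,0,0,0,0.04],[0,0,0,0,0.04],[0,0,0,0,0.04]]}}

```text
time_s: 5.22
eef_pos: [0.4722, -0.2661, -0.0003]
tool_rot: [0.135, 0.991, -0.0, -0.0]
contact_force: [-2.6, -0.5, 5.6]
opening: 0.0476
grasp_force: 71.7
```

>>> {"name": "arm_command", "arguments": {"commands": [[0,0,-0.01,0,0.04],[0,0,-0.04,0,0.04],[0,0,-0.05,0,0.04],[0,0,-0.05,0,0.04],[0,0,0,0,0.04]]}}

```text
time_s: 5.85
eef_pos: [0.4749, -0.2664, 0.1531]
tool_rot: [0.135, 0.991, -0.0, 0.005]
contact_force: [0.6, -0.6, -7.1]
opening: 0.0476
grasp_force: 74.9
```

```bash
python3 - <<'E'
from h import *
delta((.4595,.0145,.16),16)
P=camera_params("wrist");im=capture("wrist")
cv2.imwrite("pics/w3.png",im[...,::-1])
T=np.array(P["cam_to_world"]);s=ctrl.sense();M=R.from_quat(s["tool_rot"]).as_matrix()
for x in (-.06,.06): print(proj("wrist",s["eef_pos"]+M@np.array([x,0,-.002]),P))
E
```

```text
t 5.85 pos [ 0.4749 -0.2664  0.1531] xang 164.52 tool shift [ 0.0897  0.2666 -0.0076] turn -31.48 open 0.047559294740799285 F [ 0.6 -0.6 -7.1] 74.85645174980164
[320.46386944 338.6805481 ]
[321.21334328 128.16927399]
```

View pics/w3.png

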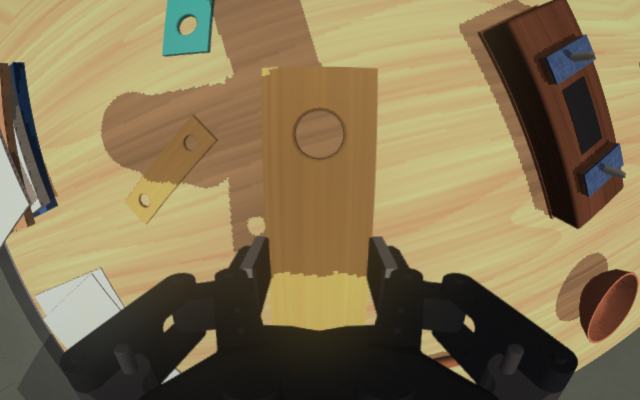

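The plate is held level, with the far hole at (319,134). The resonator rails are at upper right.

>>> {"name": "arm_command", "arguments": {"commands": [[0.015,0.0444,0,0,0.04],[0.015,0.0444,0,0,0.04],[0.015,0.0444,0,0,0.04],[0.015,0.0444,0,0,0.04],[0.015,0.0444,0,0,0.04]]}}

```text
time_s: 6.52
eef_pos: [0.457, -0.0307, 0.1466]
tool_rot: [0.135, 0.991, -0.001, -0.003]
contact_force: [0.7, 0.5, -6.2]
opening: 0.0472
grasp_force: 75.0
```

>>> {"name": "arm_command", "arguments": {"commands": [[0.015,0.0444,0,0,0.04],[0,0,0,-10.5,0.04],[0,0,0,-10.5,0.04],[0,0,0,-10.5,0.04],[0,0,0,0,0.04]]}}

```text
time_s: 7.15
eef_pos: [0.4549, 0.0144, 0.147]
tool_rot: [-0.138, 0.99, -0.0, -0.003]
contact_force: [0.8, -0.9, -5.6]
opening: 0.047
grasp_force: 75.2
```

```bash
python3 - <<'E'
from h import *
delta((.4595,.0145,.12),16)
P=camera_params("wrist");im=capture("wrist")
s=ctrl.sense();M=R.from_quat(s["tool_rot"]).as_matrix()
for x in (.055,.0575,.06): print(x,proj("wrist",s["eef_pos"]+M@np.array([x,0,-.0083]),P))
k=[]
for c,(x,y),z in (("scene",(339,175),2),("side",(318,215),2)):
    i=capture(c); k.append(cv2.resize(i[y-75:y+75,x-80:x+80],(400,375),interpolation=cv2.INTER_CUBIC))
cv2.imwrite("pics/a.png",np.hstack(k)[...,::-1]);cv2.imwrite("pics/w4.png",im[...,::-1])
E
```

```text
t 7.15 pos [0.4549 0.0144 0.147 ] xang -164.16 tool shift [-0.0046 -0.0012  0.027 ] turn -0.16 open 0.046968663544677824 F [ 0.8 -0.9 -5.6] 75.22251605987549
0.055 [318.35946278 147.31369518]
0.0575 [318.36213164 141.59936482]
0.06 [318.36483326 135.86969796]
```

View pics/w4.png

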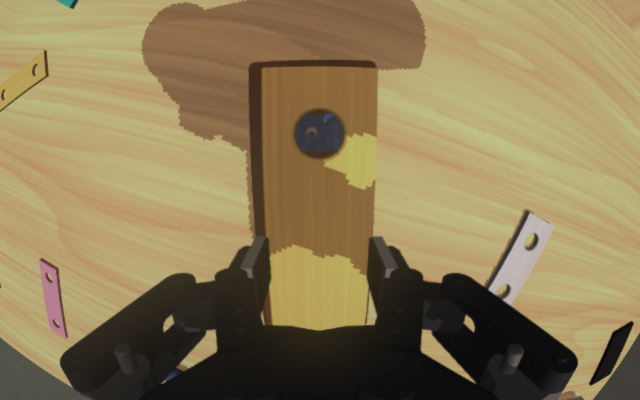

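View pics/a.png

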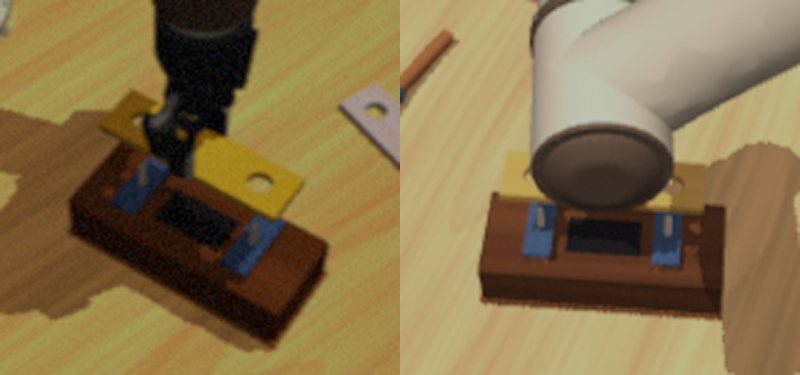

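Through the far hole at (319,134) the pin tip shows at (312,131). I'll turn that into a pin position.

```bash
python3 - <<'E'
from h import *
P=camera_params("wrist");im=capture("wrist")
s=ctrl.sense();M=R.from_quat(s["tool_rot"]).as_matrix();e=np.array(s["eef_pos"])
for n,px,z in (("hole",(319.5,134),e[2]+.0083),("pin",(312,131),.103)):
    w=onz("wrist",px,z,P); print(n,w.round(4),(M.T@(w-e)).round(4))
delta((.4595,.0145,.12),16)
a=np.radians(196);print("expected pin",np.array([.4595,.0145])+.06*np.array([np.cos(a),np.sin(a)]))
E
```

```text
hole [ 0.3977 -0.0015  0.1568] [ 0.0607  0.0005 -0.0082]
pin [ 0.3995 -0.0055  0.103 ] [ 0.06   -0.0038  0.0456]
t 7.35 pos [0.4563 0.0146 0.1485] xang -164.13 tool shift [-0.0031 -0.001   0.0285] turn -0.13 open 0.047374586547041145 F [-0.1 -0.6 -5.8] 75.22698640823364
expected pin [ 0.4018243  -0.00203824]
```

>>> {"name": "arm_command", "arguments": {"commands": [[-0.0015,-0.0025,0.01,0,0.04],[0,0,0.015,0,0.04],[0,0,0.008,0,0.04],[0,0,0,0,0.04],[0,0,0,0,0.04]]}}

```text
time_s: 7.98
eef_pos: [0.4594, 0.0129, 0.1166]
tool_rot: [-0.139, 0.99, -0.0, 0.0]
contact_force: [0.3, 0.6, -6.3]
opening: 0.0474
grasp_force: 75.2
```

```bash
python3 - <<'E'
from h import *
delta((.458,.0125,.12),16)
im=capture("wrist");P=camera_params("wrist")
k=[cv2.resize(im[90:180,265:375],(360,295),interpolation=cv2.INTER_CUBIC)]
for c,(x,y) in (("scene",(339,175)),):
    i=capture(c); k.append(cv2.resize(i[y-45:y+45,x-65:x+65],(426,295),interpolation=cv2.INTER_CUBIC))
cv2.imwrite("pics/b.png",np.hstack(k)[...,::-1])
E
```

```text
t 7.97 pos [0.4594 0.0129 0.1166] xang -164.0 tool shift [ 0.0015  0.     -0.0034] turn 0.0 open 0.047376515701699276 F [ 0.3  0.6 -6.3] 75.1973819732666
```

View pics/b.png

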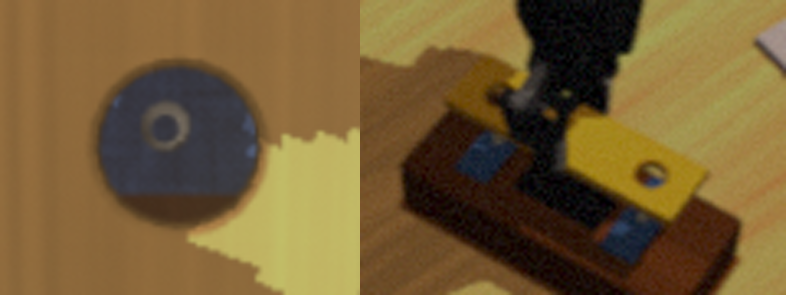

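In the crop the pin (165,126) is inside the hole (180,142). I'll compute the residual shift.

```bash
python3 - <<'E'
from h import *
P=camera_params("wrist")
s=ctrl.sense();M=R.from_quat(s["tool_rot"]).as_matrix();e=np.array(s["eef_pos"]);k=110/360
for n,px,z in (("hole",(180,142),e[2]+.0083),("pin",(165,126),.104)):
    w=onz("wrist",(265+px[0]*k,90+px[1]*k),z,P); print(n,w.round(4),(M.T@(w-e)).round(4))
print(e)
E
```

```text
hole [ 0.4009 -0.0031  0.1251] [ 0.0607  0.0007 -0.0084]
pin [ 0.4001 -0.0056  0.104 ] [ 0.0622 -0.0015  0.0128]
[0.45943781 0.0129696  0.11683352]
```

>>> {"name": "arm_command", "arguments": {"commands": [[0.001,-0.002,0,0,0.04],[0,0,0.01,0,0.04],[0,0,0.01,0,0.04],[0,0,0.01,0,0.04],[0,0,0,0,0.04]]}}

```text
time_s: 8.7
eef_pos: [0.4577, 0.0103, 0.0851]
tool_rot: [-0.139, 0.99, -0.0, -0.002]
contact_force: [-0.6, -1.0, -6.2]
opening: 0.0476
grasp_force: 75.2
```

>>> {"name": "arm_command", "arguments": {"commands": [[0,0,0.004,0,0.04],[0,0,0.004,0,0.04],[0,0,0.003,0,0.04],[0,0,0,0,0.04],[0,0,0,0,0.04]]}}

```text
time_s: 9.32
eef_pos: [0.4587, 0.0107, 0.0754]
tool_rot: [-0.139, 0.99, 0.0, 0.0]
contact_force: [-0.2, 0.0, -5.9]
opening: 0.0469
grasp_force: 75.2
```

>>> {"name": "arm_command", "arguments": {"commands": [[0,0,0.001,0,0.04],[0,0,0.001,0,0.04],[0,0,0,0,0.04]]}}

```text
time_s: 9.7
eef_pos: [0.4587, 0.0106, 0.0737]
tool_rot: [-0.139, 0.99, -0.0, 0.0]
contact_force: [-2.2, 1.2, -0.7]
opening: 0.0474
grasp_force: 75.8
```

```bash
python3 - <<'E'
from h import *
delta((.4587,.0107,.0737),16)
k=[]
for c,(x,y) in (("scene",(339,180)),("side",(318,220))):
    i=capture(c); k.append(cv2.resize(i[y-45:y+45,x-60:x+60],(400,300),interpolation=cv2.INTER_CUBIC))
i=capture("wrist");k=[np.hstack(k),np.hstack([cv2.resize(i[60:195,230:410],(400,300)),np.zeros((300,400,3),np.uint8)])]
cv2.imwrite("pics/c.png",np.vstack(k)[...,::-1])
E
```

```text
t 9.7 pos [0.4587 0.0106 0.0737] xang -163.99 tool shift [-0.  0.  0.] turn 0.01 open 0.04741163585822585 F [-2.2  1.2 -0.7] 75.8194649219513
```

View pics/c.png

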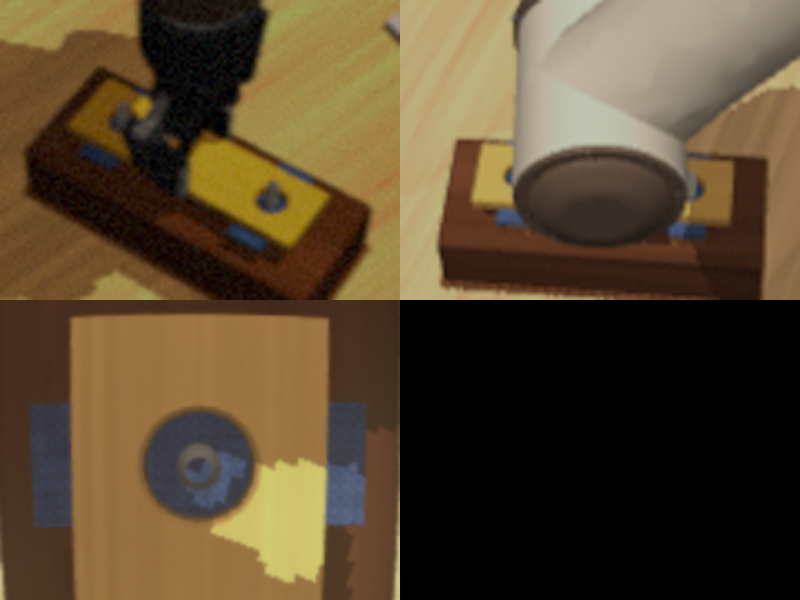

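Both pins stand through the holes: scene crop (272,195) and wrist crop (198,466), the latter centred. The plate is resting on the rails, so I'm releasing it.

>>> {"name": "arm_command", "arguments": {"commands": [[0,0,0,0,0.055],[0,0,0,0,0.07],[0,0,0,0,0.075],[0,0,0,0,0.075],[0,0,-0.01,0,0.075]]}}

```text
time_s: 10.48
eef_pos: [0.4581, 0.0104, 0.0831]
tool_rot: [-0.139, 0.99, -0.0, -0.001]
contact_force: [0.4, 0.1, 0.0]
opening: 0.0752
grasp_force: 0.0
```

>>> {"name": "arm_command", "arguments": {"commands": [[0,0,-0.03,0,0.08],[0,0,-0.05,0,0.08],[0,0,-0.05,0,0.08],[0,0,-0.02,0,0.08],[0,0,0,0,0.08]]}}

```text
time_s: 11.1
eef_pos: [0.4594, 0.0109, 0.2356]
tool_rot: [-0.139, 0.99, 0.001, 0.003]
contact_force: [-0.2, -0.8, -0.3]
opening: 0.0798
grasp_force: 0.0
```

```bash
python3 - <<'E'
from h import *
delta((.4587,.0107,.0737),16)
k=[]
for c,(x,y) in (("scene",(339,180)),("side",(318,220))):
    i=capture(c); k.append(cv2.resize(i[y-45:y+45,x-60:x+60],(400,300),interpolation=cv2.INTER_CUBIC))
i=capture("wrist");k=[np.hstack(k),np.hstack([cv2.resize(i[60:300,160:480],(400,300)),np.zeros((300,400,3),np.uint8)])]
cv2.imwrite("pics/d.png",np.vstack(k)[...,::-1])
E
```

```text
t 11.1 pos [0.4594 0.0109 0.2356] xang -163.99 tool shift [ 0.0016 -0.      0.1619] turn 0.01 open 0.07982301483909643 F [-0.2 -0.8 -0.3] 0.0
```

View pics/d.png

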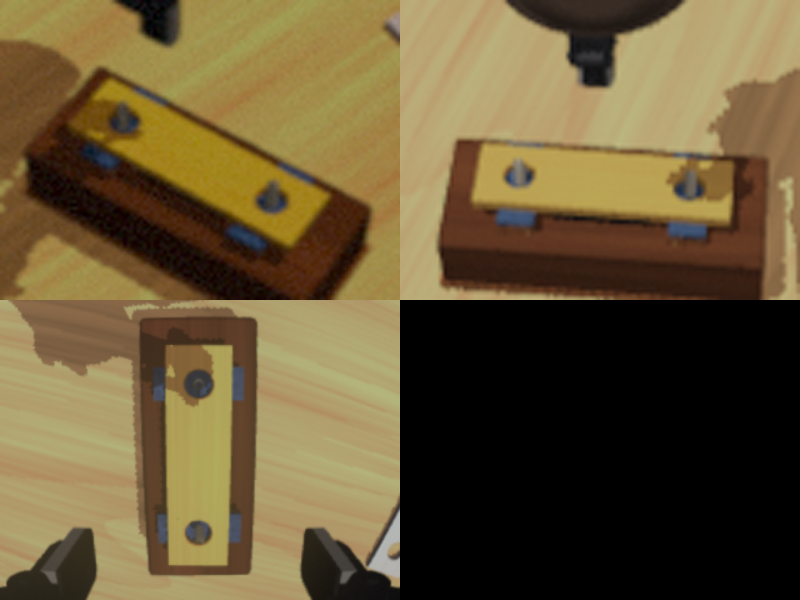

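The plate lies flat on both rails with a pin through each hole, at (124,115) and (272,193) in the scene crop. The gripper is clear.

```bash
python3 -c "
from cell import ctrl
print(ctrl.job_done())"
```

```text
the job is handed in; nothing more can be done
None
```

The brass plate is on the resonator box, flat on both felt rails with a pin through each hole; I lowered it while gripped, released it, kept clear of the steel plate and bowl, and handed the job in at about 11 s (no verdict was shown).

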